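# Turn the glass-rod tray and slide it home in its rails

## Task

On the glass shop's steel table, the long rod tray with the wide front plate (not the short plain tray beyond it) lies with the wrong end towards its guide rails. Turn it end for end, keeping it level, and slide it narrow nose first between the rails, under their lips, until it is fully home; then let go.

Things in the scene. Friction and masses are not known exactly. Their poses are not given: they have to be found in the camera images.
- tray_grip (a point): Centre of the long tray's wooden grip bar, half-way along the tray, 75 mm above its underside; x to the narrow nose, z up. Loose aluminium tray 200 mm long, about 0.5 kg, its glass rods fastened in. Bar 100 (x) x 20 (y) x 26 mm high, clear all round above the 29 mm high tray walls. Tail: upright front plate 184 wide, 45 high, too wide for the rails. It starts on the table, tail roughly to the rails.
- tray_nose (a point): Middle of the long tray's nose edge, 100 mm ahead of the grip bar's centre along the tray's x axis, 2.5 mm above the underside; axes the same. Base plate 5 mm thick, 120 mm wide, tapering over the last 30 mm to the 88 mm wide nose. Not listed: a plain tray 130 mm long without a front plate, a jar and a wooden cup, all under 95 mm high, stand beyond, on the side away from the robot.
- rail_mouth (a point): Middle of the mouth of the fixed grey rails, at table height; x points in along the rails, z up. The tray slides on the table. Funnel 164 mm wide narrows in 35 mm to 132 mm between rails 22 mm high, whose lips (102 mm between them) overhang the base plate, underside 18 mm up. A stop bar 188 mm in meets the nose: home, the grip bar's centre is 88 mm in and the front plate 4 mm outside the mouth.

How it is judged:
By the outcome, as a careful person would: the job done as asked, in the order asked, and still so for the second after the job is handed in, with the robot touching nothing.
It also fails if it takes over 45 s, if anything falls off the work surface, if the arm or the gripper's body presses on something with over 40 N, if the wrist force passes 120 N, or if a joint passes its speed limit or range.

## Robot

A 6-joint arm with a two-finger parallel gripper is mounted at the origin on the work surface. World frame = base frame: x ahead of the robot, y to its left, z up, the work surface at z = 0. Lengths are in m, angles in rad, forces in N, time in s.
With the tool pointing down it reaches from about 0.35 to 0.85 m from the base axis. Payload 8.1 kg.
Tool frame: the origin (TCP) lies on the centre line of the jaws, within the pads' length; the fingertips stand robot.tip_reach ahead of it and the grasp point (between the pads) lies 5 mm behind it (robot.tip_reach is the distance from the TCP to the fingertips, in m); z points along the fingers, y is the direction in which the jaws open and shut (so a half turn about z gives the same grasp; the last joint's range is limited). The gripper opens to 93 mm and grips with 3 to 60 N. Pads are 15 mm wide; open, the fingers measure 128 mm over their backs; the gripper's body (75 mm by 188 mm) begins 65 mm behind the grasp point.
Start: joints at [-0.085, 0.13, 1.488, -0, 1.523, -0.085], TCP at [0.6, 0, 0.233] pointing down, gripper open.
Joint ranges: [-2.96, 2.96], [-0.89, 2.26], [0.02, 2.5], [-1.34, 4.48], [0, 2.73], [-2.66, 2.66]. Speed limits (rad/s): [2.39, 2.39, 2.79, 3.14, 3.14, 3.14].

## Interface

Orientations are given as a rotation vector (axis times angle).
In Python, from plant import sensors, read_camera, robot gives the robot as it stands.
- The arm moves only by the tool play_rows, never from a script. Its argument "series" is a list that holds one entry, the list of rows, each a list of 5 numbers: the closure, from -1 (fully open) to 1 (shut), then the shift along the world's x, y, z in m, then the turn about the world's z in rad. A call has 1 to 8 rows; each row is the pose to reach, as a shift and turn from the pose commanded when the call began; what a row does not reach only later rows make up. A row lasts 1/10 s, in which the tool goes at most 50 mm and 8.59 degrees, less where a joint would pass 70% of its speed; a pose out of reach is approached as far as the arm can. A call with a gripper value outside its range is refused whole. The fingers move at their own pace and stop on an object; "force" is the grip in N (left out, the last holds). Time passes only in rows, so rows that repeat a pose let the fingers close. It gives the time, the measured TCP pose, the force and the opening at its end, in the units of the state.
- sensors.read_state(): the state, without advancing time (a new reading comes with each control period).
- read_camera(name): name is "scene" or "side" or "wrist"; returns a dict with "color" (480x640x3 uint8, red, green, blue), "range_z" (480x640 float32, m along the optical axis (not along the pixel's ray), 0 where there is no reading), "intrinsics" (3x3 intrinsics, pixels), "rvec" (rotation vector, rad) and "tvec" (3), from world to camera coordinates, as OpenCV has them. Camera axes: x right, y down, z forward; pixel columns grow to the right and rows downward; lengths in m; the calibration is good to about 2 mm. The wrist camera is an equidistant fisheye: a pixel r from the principal point sees the ray r / f radians off the axis. A picture is of the moment at which its call begins.
- robot.close_job(): hands the job in, once; it reports no verdict.
The state is a dict: "t": time; "q": joint angles; "dq": joint speeds; "joint_torque": joint torques, N m; "tool_pos": TCP position; "orientation": TCP orientation; "force": force on the tool from outside, world axes, zero at the start; "wrist_torque": the same for the moment, N m; "opening": finger opening in m.
Only numpy, scipy, OpenCV 4.12 (cv2) and the standard library are available. Lean on these libraries where they do the work, as an engineer would, in place of code of your own. Each camera call takes 0.05 s, during which the arm holds its last target.

## Working session

There is one attempt and no reset: what is moved stays moved. The work goes in short steps, Python scripts to look and compute and a tool call to move; the robot and the scene stay as the last step left them, time stands still between calls to the robot, and variables do not carry over. Pictures are saved under pics/ and viewed, and the job is handed in when it is done.

Besides the shell and the picture viewer there is one more tool, called after "Emit:" as a command line: name --argument value ..., lists and objects as JSON in quotes. play_rows: Moves the arm, as the interface text tells. Its arguments: {"type":"object","properties":{"series":{"type":"array","items":{"type":"array","items":{"type":"array","items":{"type":"number"}}}},"force":{"type":"number"}},"required":["series"]}

```bash
mkdir -p pics; ls
python3 - <<'E'
from plant import sensors, read_camera, robot
import cv2,numpy as np
print(robot.tip_reach, sensors.read_state())
for n in ["scene","side","wrist"]:
    c=read_camera(n); cv2.imwrite(f"pics/{n}0.png",c["color"][:,:,::-1]); np.savez(f"{n}0.npz",**c)
    print(n,c["intrinsics"].tolist(),c["rvec"],c["tvec"])
E
```

```text
pics
0.014 {'t': 0.0, 'q': array([-8.54111314e-02,  1.31132372e-01,  1.48929100e+00, -3.94723227e-05,
        1.52299970e+00, -8.53766519e-02]), 'dq': array([ 0.00013395,  0.00028113, -0.00078794,  0.00019484,  0.0001093 ,
        0.00022769]), 'joint_torque': array([-1.61290725e-03, -5.59853125e+01, -4.91755986e+01,  7.67333270e-02,
        3.59135563e-02, -2.97389461e-04]), 'tool_pos': array([5.99449296e-01, 4.84318503e-05, 2.31598192e-01]), 'orientation': array([-2.22050524e+00, -2.22043294e+00,  1.89881062e-03]), 'force': array([-0.1342364 ,  0.01260657,  0.03735601]), 'wrist_torque': array([0.00932226, 0.01099885, 0.02064357]), 'opening': 0.09319578575535839}
scene [[535.8354573039112, 0.0, 328.76031691398924], [0.0, 535.8354573039112, 251.3271966191657], [0.0, 0.0, 1.0]] [ 2.05205504  0.70460899 -0.36174055] [-0.33929916 -0.15985508  1.09705188]
side [[492.6054702134936, 0.0, 320.0154683313552], [0.0, 492.6054702134936, 233.3412592253043], [0.0, 0.0, 1.0]] [ 2.17674066 -0.84512957  0.37071717] [-0.4381018   0.21555472  0.6149046 ]
wrist [[371.64829954431775, 0.0, 315.2349042288371], [0.0, 371.64829954431775, 236.833802126125], [0.0, 0.0, 1.0]] [-2.88067962e+00  1.64149779e-03  3.62771340e-03] [-0.60005423 -0.02916065  0.39198581]
```

View pics/scene0.png

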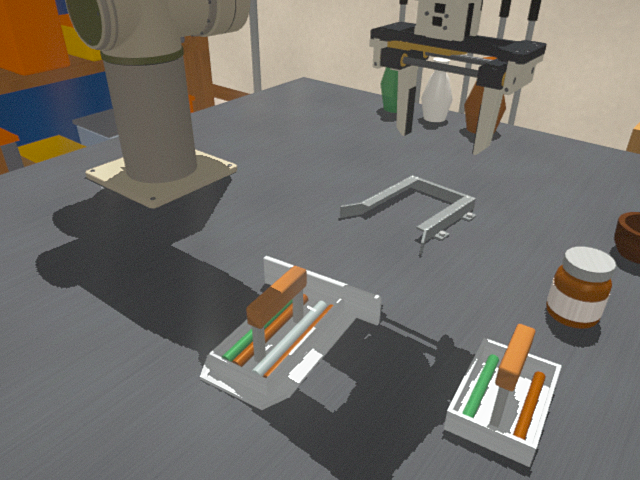

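View pics/side0.png

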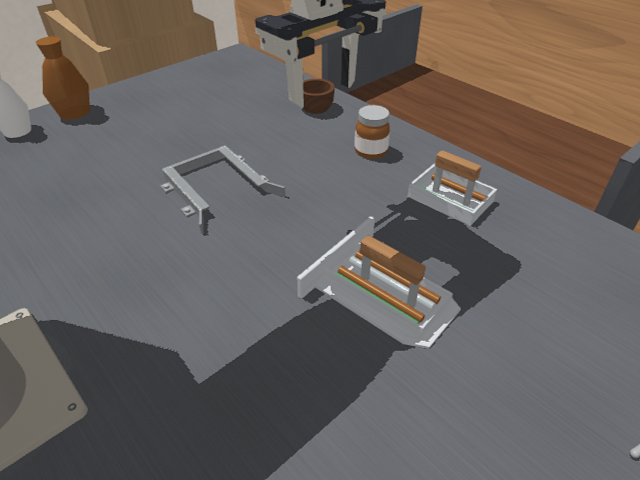

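View pics/wrist0.png

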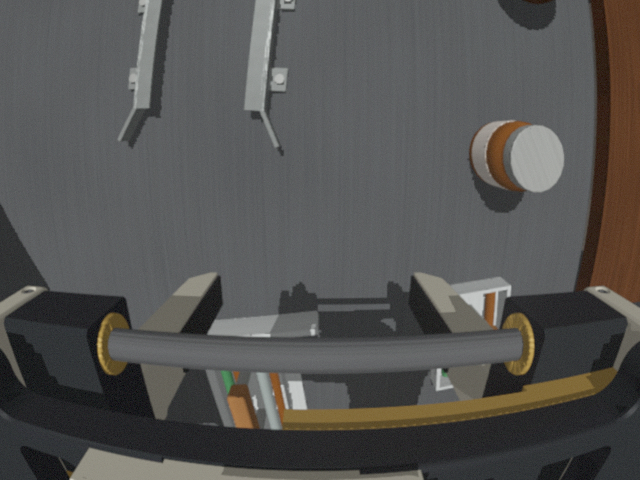

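Scene view: long tray with bar at about (278,295) and its front plate at (320,285) facing the rails (mouth about (385,225)); the short tray is at (505,395) and the jar at (580,285). The side view shows the same, with the bar at (392,258) and rails at (225,185). Next I measure with depth.

```bash
cat > h.py <<'E'
import numpy as np,cv2
def cloud(c):
    K=c["intrinsics"];R=cv2.Rodrigues(c["rvec"])[0];t=np.ravel(c["tvec"])
    z=c["range_z"];v,u=np.mgrid[:480,:640]
    P=np.stack([(u-K[0,2])/K[0,0]*z,(v-K[1,2])/K[1,1]*z,z],-1)
    W=(P-t)@R
    W[z==0]=np.nan
    return W
def topdown(W,col,x0,x1,y0,y1,zmin=0.008,zmax=0.12,s=1000):
    im=np.zeros((int((x1-x0)*s),int((y1-y0)*s),3),np.uint8)
    m=(W[...,2]>zmin)&(W[...,2]<zmax)&(W[...,0]>x0)&(W[...,0]<x1)&(W[...,1]>y0)&(W[...,1]<y1)
    P=W[m];i=((x1-P[:,0])*s).astype(int).clip(0,im.shape[0]-1);j=((y1-P[:,1])*s).astype(int).clip(0,im.shape[1]-1)
    im[i,j]=col[m][:,::-1]
    return im
def bar(W,col,near=None,r=0.09):
    hsv=cv2.cvtColor(col,cv2.COLOR_RGB2HSV)
    m=(hsv[...,0]<20)&(hsv[...,1]>120)&(W[...,2]>0.08)&(W[...,2]<0.094)
    return m
E
python3 - <<'E'
from h import *
for n in ["scene","side"]:
    c=np.load(n+"0.npz");W=cloud(c)
    m=(np.abs(W[...,2])<0.01)&(W[...,0]>0.2)&(W[...,0]<0.9)&(abs(W[...,1])<0.5)
    print(n,"table z",np.nanmedian(W[m][:,2]))
    im=topdown(W,c["color"],0.25,0.85,-0.4,0.4)
    cv2.imwrite(f"pics/td_{n}.png",im)
    mb=bar(W,c["color"]).astype(np.uint8)
    k,l,st,ce=cv2.connectedComponentsWithStats(mb)
    for i in range(1,k):
        if st[i,4]>80:
            P=W[l==i];r=cv2.minAreaRect(P[:,:2].astype(np.float32)*1000);print(st[i],np.median(P,0),r)
E
```

```text
scene table z 0.000752582243405536
[  0  41  66  14 311] [-0.85188947  0.20255444  0.08678998] ((-862.7455444335938, 204.87754821777344), (182.37210083007812, 89.46250915527344), 59.10615539550781)
[468  93  14  11  89] [0.38895801 0.62065037 0.08651802] ((385.6038818359375, 623.7852783203125), (12.402801513671875, 43.8639030456543), 63.02117919921875)
[ 246  266   60   53 1030] [ 0.52750009 -0.24006107  0.08828409] ((524.3588256835938, -229.07763671875), (20.497682571411133, 100.52718353271484), 8.416178703308105)
[ 498  324   37   57 1125] [ 0.78757587 -0.15921474  0.08843211] ((786.422119140625, -151.06300354003906), (19.464998245239258, 82.1911849975586), 7.198882579803467)
side table z -0.001003189138596441
[572   0  68  18 327] [1.78002926 0.03083486 0.08658673] ((1780.17333984375, 41.41947937011719), (203.86326599121094, 18.30935287475586), 89.4052963256836)
[ 43  72  40  17 291] [0.38930187 0.62508093 0.08699531] ((393.89300537109375, 635.159423828125), (42.119815826416016, 84.08000183105469), 76.43009948730469)
[437 151  44  23 354] [ 0.77989012 -0.1569591   0.08588172] ((782.2049560546875, -152.55682373046875), (20.466243743896484, 79.8774185180664), 6.804717063903809)
[361 236  64  41 810] [ 0.51842616 -0.23465033  0.08639168] ((520.4243774414062, -229.59190368652344), (20.387434005737305, 99.51647186279297), 6.677987575531006)
```

Run:
```python
from h import *
a=[cv2.imread(f"pics/td_{n}.png") for n in ("scene","side")]
W=np.vstack([cv2.resize(np.maximum(a[0],a[1]),None,fx=1,fy=1)])
cv2.imwrite("pics/td.png",np.maximum(a[0],a[1]))
```

```text
(no output)
```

View pics/td.png

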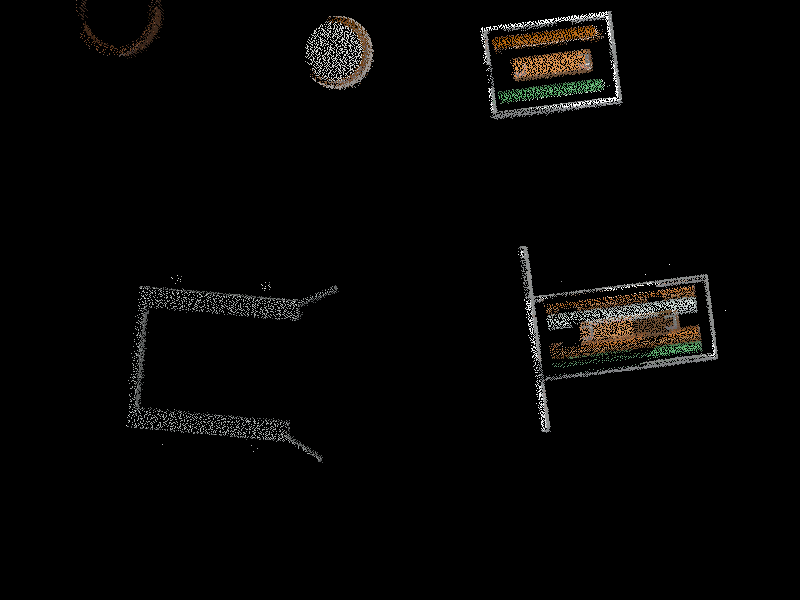

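View pics/td_side.png

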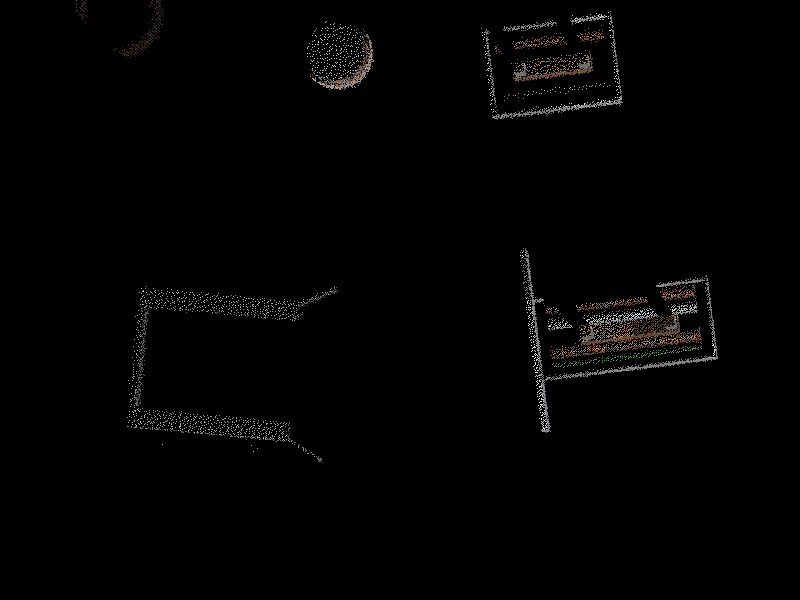

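```bash
cat > rail.py <<'E'
from h import *
def rails(c):
    W=cloud(c);P=W[np.isfinite(W[...,2])]
    m=(P[:,2]>0.018)&(P[:,2]<0.027)&(P[:,0]>0.38)&(P[:,0]<0.6)&(P[:,1]>0.04)&(P[:,1]<0.29)
    return P[m]
if __name__=="__main__":
  for n in ["scene","side"]:
    P=rails(np.load(n+"0.npz"))
    a=np.radians(5.5)
    for it in range(4):
        d=np.array([np.sin(a),np.cos(a)]);nn=np.array([d[1],-d[0]])  # along(+y-ish), lateral(+x-ish)
        s=P[:,:2]@d;l=P[:,:2]@nn
        mid=(np.percentile(l,2)+np.percentile(l,98))/2
        E=[]
        smin,smax=0.135,0.235
        for sg in (1,-1):
            for q,(lo) in (("in",0),("out",100)):
                xs=[];ys=[]
                for b in np.arange(smin,smax,0.01):
                    k=(s>=b)&(s<b+0.01)&(sg*(l-mid)>0.03)
                    if k.sum()<5: continue
                    xs.append(s[k].mean());ys.append(np.percentile(sg*(l[k]-mid),3 if q=="in" else 97))
                f=np.polyfit(xs,ys,1);E.append((sg*f[0],sg*(np.polyval(f,0.185))))
        a+=np.mean([e[0] for e in E])
    print(n,"ang deg",np.degrees(a),"slopes",[round(np.degrees(e[0]),2) for e in E],"edges mm",[round(1000*e[1],1) for e in E])
    lm=mid+np.mean([e[1] for e in E])
    print(" z",np.median(P[:,2])," axis lateral",lm, "in only",mid+(E[0][1]+E[2][1])/2,"out only",mid+(E[1][1]+E[3][1])/2)
    k=(abs(l-lm)<0.045); 
    print(" stop bar s",np.percentile(s[k],[3,50,97]))
    print(" s range all", s.min(),s.max(), "d",d,"n",nn)
    for sg in (1,-1):
        k=(sg*(l-lm)>0.048)&(sg*(l-lm)<0.058);print(" lip start s",np.percentile(s[k],[1,3]))
        k=(sg*(l-lm)>0.07);
        print(" funnel tip", s[k].min(), (l-lm)[k][np.argmin(s[k])])
E
python3 rail.py
```

```text
scene ang deg 5.22022601320287 slopes [np.float64(-5.78), np.float64(-1.4), np.float64(5.15), np.float64(2.01)] edges mm [np.float64(54.7), np.float64(72.2), np.float64(-51.1), np.float64(-68.9)]
 z 0.0224024418789245  axis lateral 0.4682517993460978 in only 0.46833491604997934 out only 0.4681686826422163
 stop bar s [0.29994554 0.30383163 0.31083785]
 s range all 0.11264553366514095 0.3125771297614542 d [0.09107656 0.99584389] n [ 0.99584389 -0.09107656]
 lip start s [0.14957947 0.15054338]
 funnel tip 0.11376519695751375 0.08534084984257756
 lip start s [0.14944689 0.15059129]
 funnel tip 0.11264553366514095 -0.08434648592217758
side ang deg 5.987386406819324 slopes [np.float64(-1.95), np.float64(-1.9), np.float64(5.79), np.float64(1.97)] edges mm [np.float64(49.6), np.float64(67.8), np.float64(-55.2), np.float64(-72.3)]
 z 0.020642092737819837  axis lateral 0.46694833842332995 in only 0.46668107375737133 out only 0.4672156030892886
 stop bar s [0.29764343 0.30205917 0.30904414]
 s range all 0.11154669641884893 0.31044848647459955 d [0.08735648 0.99617712] n [ 0.99617712 -0.08735648]
 lip start s [0.14599514 0.14771269]
 funnel tip 0.11166096937398591 0.08302879742754399
 lip start s [0.14712195 0.1490916 ]
 funnel tip 0.11154669641884893 -0.08766152485280293
```

```bash
sed -i 's/smin,smax=0.135,0.235/smin,smax=0.155,0.285/; s/range(4)/range(8)/; s/polyval(f,0.185)/polyval(f,0.2)/' rail.py; python3 rail.py
```

```text
scene ang deg 5.232928113233484 slopes [np.float64(0.15), np.float64(-0.18), np.float64(-0.02), np.float64(0.11)] edges mm [np.float64(52.9), np.float64(71.6), np.float64(-49.4), np.float64(-68.3)]
 z 0.0224024418789245  axis lateral 0.46824278989272816 in only 0.46826744515397095 out only 0.46821813463148537
 stop bar s [0.29990721 0.30379585 0.31079933]
 s range all 0.11261596001646601 0.31254091474434553 d [0.09099985 0.99585091] n [ 0.99585091 -0.09099985]
 lip start s [0.14953926 0.15050336]
 funnel tip 0.11372255180907297 0.08535862130900485
 lip start s [0.14941487 0.15055939]
 funnel tip 0.11261596001646601 -0.08432880020312006
side ang deg 5.3652479628099545 slopes [np.float64(-0.14), np.float64(0.07), np.float64(-0.01), np.float64(0.19)] edges mm [np.float64(48.7), np.float64(66.9), np.float64(-53.8), np.float64(-72.1)]
 z 0.020642092737819837  axis lateral 0.4660990664946549 in only 0.46611041282582677 out only 0.466087720163483
 stop bar s [0.30057526 0.30492133 0.31167868]
 s range all 0.11371289980603717 0.31334963964566886 d [0.09304926 0.99566151] n [ 0.99566151 -0.09304926]
 lip start s [0.14928285 0.15122117]
 funnel tip 0.11480284680159339 0.08323082383220387
 lip start s [0.14944019 0.15089517]
 funnel tip 0.11371289980603717 -0.08745605672404694
```

Rails: heading is 5.3° from +y towards +x, mouth about (0.476, 0.070), home grip about (0.484, 0.158). The bar is at (0.522, −0.229) with the nose towards −y. Joint 6 range makes me pre-turn by −172.5° before grasping.

Emit:
play_rows --series '[[[-1,-0.015,-0.04,0,-0.143],[-1,-0.03,-0.08,0,-0.286],[-1,-0.045,-0.12,0,-0.43],[-1,-0.06,-0.16,0,-0.573],[-1,-0.07,-0.2,0,-0.717],[-1,-0.077,-0.229,0,-0.86],[-1,-0.077,-0.229,0,-1.0]]]' --force 40

```text
t: 0.85
tool_pos: [0.5215, -0.2326, 0.2322]
orientation: [3.018, 0.869, -0.002]
force: [0.6, 0.3, -0.6]
opening: 0.0931
```

Emit:
play_rows --series '[[[-1,0,0,0,-0.143],[-1,0,0,0,-0.286],[-1,0,0,0,-0.43],[-1,0,0,0,-0.573],[-1,0,0,0,-0.717],[-1,0,0,0,-0.86],[-1,0,0,0,-1.0]]]'

```text
t: 1.55
tool_pos: [0.5228, -0.2289, 0.2322]
orientation: [-3.067, 0.678, 0.001]
force: [-0.3, -0.6, 0.6]
opening: 0.093
```

Emit:
play_rows --series '[[[-1,0,0,0,-0.143],[-1,0,0,0,-0.286],[-1,0,0,0,-0.43],[-1,0,0,0,-0.573],[-1,0,0,0,-0.717],[-1,0,0,0,-0.86],[-1,0,0,0,-1.011],[-1,0,0,0,-1.011]]]'

```text
t: 2.35
tool_pos: [0.5228, -0.2289, 0.2323]
orientation: [2.359, -2.075, -0.001]
force: [-0.6, 0.4, 0.5]
opening: 0.0932
```

```bash
cat > st.py <<'E'
from plant import sensors
from h import *
s=sensors.read_state();R=cv2.Rodrigues(s["orientation"])[0]
print("t",round(s["t"],2),"pos",s["tool_pos"].round(4),"jaw deg",np.degrees(np.arctan2(R[1,1],R[0,1])).round(2),"tilt",np.degrees(np.arccos(-R[2,2])).round(2),"F",s["force"].round(2),"M",s["wrist_torque"].round(2),"open",round(s["opening"],4),"q",s["q"].round(2))
E
python3 st.py
python3 - <<'E'
from plant import read_camera
import cv2
c=read_camera("wrist");cv2.imwrite("pics/w1.png",c["color"][:,:,::-1])
E
```

```text
t 2.35 pos [ 0.5228 -0.2289  0.2323] jaw deg -172.67 tilt 0.04 F [-0.58  0.42  0.51] M [0.12 0.06 0.05] open 0.0932 q [-0.5   0.05  1.57  0.    1.52  2.51]
```

View pics/w1.png

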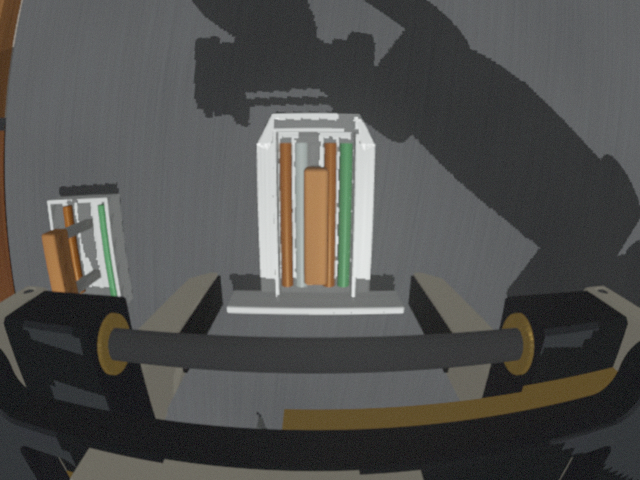

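The wrist view shows the bar centred between the jaws (column 316) and aligned with them. Descend and grasp.

Emit:
play_rows --series '[[[-1,0,0,-0.03,0],[-1,0,0,-0.06,0],[-1,0,0,-0.09,0],[-1,0,0,-0.12,0],[-1,0,0,-0.14,0],[-1,0,0,-0.155,0],[-1,0,0,-0.162,0],[-1,0,0,-0.162,0]]]'

```text
t: 3.2
tool_pos: [0.5226, -0.2288, 0.0699]
orientation: [2.363, -2.07, -0.002]
force: [0.2, 0.5, -0.7]
opening: 0.0929
```

```bash
python3 st.py
python3 - <<'E'
from plant import read_camera
import cv2
c=read_camera("scene");cv2.imwrite("pics/s1.png",c["color"][:,:,::-1])
E
```

```text
t 3.2 pos [ 0.5226 -0.2288  0.0699] jaw deg -172.43 tilt 0.08 F [ 0.2   0.52 -0.67] M [0.12 0.02 0.  ] open 0.0929 q [-0.5   0.19  1.73  0.    1.22  2.51]
```

View pics/s1.png

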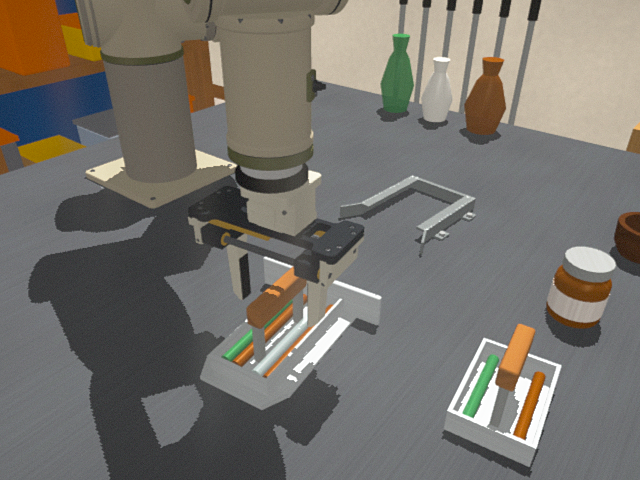

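The fingers straddle the bar midway along it (about (285,285)), clear of the walls. Close.

Emit:
play_rows --series '[[[1,0,0,0,0],[1,0,0,0,0],[1,0,0,0,0],[1,0,0,0,0],[1,0,0,0,0],[1,0,0,0,0],[1,0,0,0,0],[1,0,0,0,0]]]' --force 45

```text
t: 4.05
tool_pos: [0.523, -0.2289, 0.0706]
orientation: [2.362, -2.072, -0.0]
force: [-0.2, 0.1, -0.4]
opening: 0.0337
```

```bash
python3 st.py
```

```text
t 4.05 pos [ 0.523  -0.2289  0.0706] jaw deg -172.52 tilt 0.01 F [-0.17  0.07 -0.43] M [0.12 0.02 0.01] open 0.0337 q [-0.5   0.19  1.73  0.    1.22  2.51]
```

Emit:
play_rows --series '[[[1,0,0,0,0],[1,0,0,0,0],[1,0,0,0,0],[1,0,0,0,0],[1,0,0,0,0],[1,0,0,0,0]]]'

```text
t: 4.65
tool_pos: [0.523, -0.229, 0.0706]
orientation: [2.362, -2.072, -0.0]
force: [-0.5, 0.2, -0.2]
opening: 0.0194
```

Emit:
play_rows --series '[[[1,0,0,0.005,0],[1,0,0,0.012,0],[1,0,0,0.02,0],[1,0,0,0.03,0],[1,0,0,0.03,0],[1,0,0,0.03,0]]]'

```text
t: 5.25
tool_pos: [0.5234, -0.2292, 0.1013]
orientation: [-2.361, 2.072, -0.002]
force: [-0.3, -0.2, -4.8]
opening: 0.0198
```

```bash
python3 st.py
python3 - <<'E'
from plant import read_camera
import cv2
c=read_camera("side");cv2.imwrite("pics/d1.png",c["color"][:,:,::-1])
E
```

```text
t 5.25 pos [ 0.5234 -0.2292  0.1013] jaw deg -172.52 tilt 0.08 F [-0.25 -0.2  -4.77] M [0.07 0.08 0.04] open 0.0198 q [-0.5   0.15  1.71  0.    1.28  2.51]
```

View pics/d1.png

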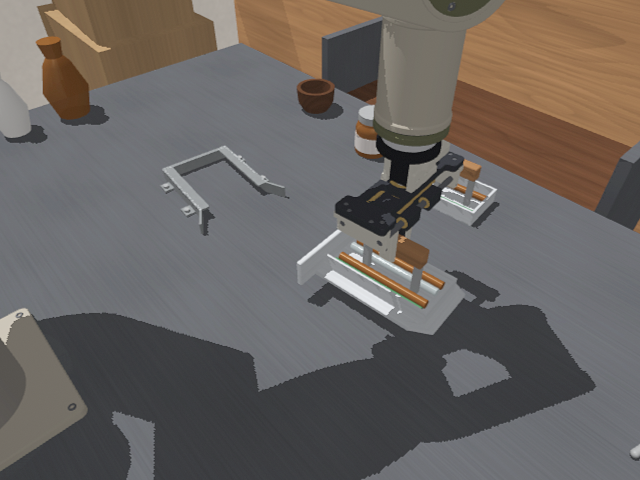

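Held level at 0.49 kg, opening 19.8 mm. Next, lift higher and turn.

Emit:
play_rows --series '[[[1,0,0,0.015,0.05],[1,0,0,0.03,0.16],[1,0,0,0.045,0.28],[1,0,0,0.06,0.4],[1,0,0,0.07,0.52],[1,0,0,0.08,0.64],[1,0,0,0.08,0.76],[1,0,0,0.08,0.88]]]'

```text
t: 6.1
tool_pos: [0.5229, -0.229, 0.1805]
orientation: [-3.021, 0.861, 0.0]
force: [-0.1, -0.1, -4.2]
opening: 0.0196
```

Emit:
play_rows --series '[[[1,-0.005,0.015,0,0.12],[1,-0.01,0.03,0,0.24],[1,-0.015,0.045,0,0.36],[1,-0.02,0.06,0,0.48],[1,-0.025,0.075,0,0.6],[1,-0.03,0.09,0,0.72],[1,-0.035,0.105,0,0.84],[1,-0.04,0.12,0,0.96]]]'

```text
t: 6.9
tool_pos: [0.4824, -0.1082, 0.18]
orientation: [-3.077, -0.631, 0.001]
force: [-0.5, -0.2, -3.5]
opening: 0.0197
```

Emit:
play_rows --series '[[[1,-0.01,0.015,0,0.12],[1,-0.015,0.03,0,0.24],[1,-0.02,0.036,0,0.36],[1,-0.021,0.036,0,0.48],[1,-0.021,0.036,0,0.6],[1,-0.021,0.036,0,0.72],[1,-0.021,0.036,0,0.84],[1,-0.021,0.036,0,0.96]]]'

```text
t: 7.7
tool_pos: [0.4616, -0.0728, 0.1801]
orientation: [-2.437, -1.981, 0.001]
force: [-0.2, -0.1, -4.0]
opening: 0.0198
```

Emit:
play_rows --series '[[[1,0,0,0,0.06],[1,0,0,0,0.11],[1,0,0,0,0.118],[1,0,0,0,0.118],[1,0,0,0,0.118]]]'

```text
t: 8.2
tool_pos: [0.4619, -0.0729, 0.1804]
orientation: [-2.323, -2.114, 0.0]
force: [-0.8, -0.3, -3.8]
opening: 0.0202
```

```bash
python3 st.py
python3 - <<'E'
from plant import read_camera
from h import *
for n in("scene","side"):
    c=read_camera(n);cv2.imwrite(f"pics/{n}2.png",c["color"][:,:,::-1]);np.savez(n+"2.npz",**c)
E
```

```text
t 8.2 pos [ 0.4619 -0.0729  0.1804] jaw deg -5.4 tilt 0.02 F [-0.85 -0.25 -3.83] M [0.12 0.02 0.05] open 0.0202 q [-0.27 -0.21  1.91  0.    1.44 -0.17]
```

View pics/side2.png

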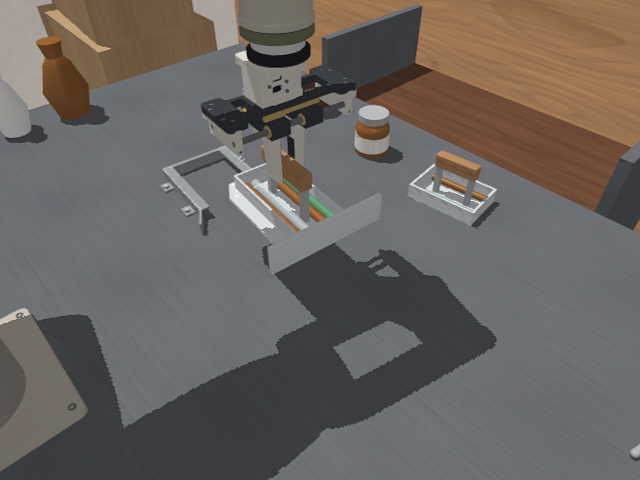

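View pics/scene2.png

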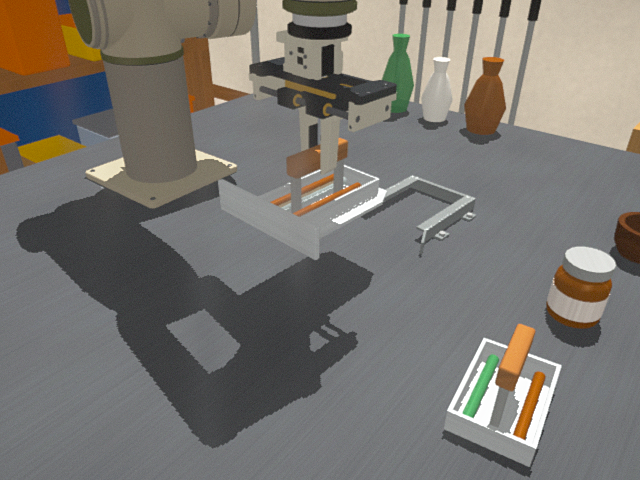

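Both views show the tray held, nose to the rails (plate at scene (270,215), side (325,232)). I'll check yaw and level numerically.

Run:
```python
from h import *
cx,cy,a=0.4619,-0.0729,np.radians(90-5.4)
e=np.array([np.cos(a),np.sin(a)]);f=np.array([-e[1],e[0]])
for n in("scene","side"):
    c=np.load(n+"2.npz");W=cloud(c);P=W[np.isfinite(W[...,2])]
    d=P[:,:2]-[cx,cy];s=d@e;l=d@f
    k=(s>-0.13)&(s<-0.08)&(abs(l)<0.1)&(P[:,2]>0.1)&(P[:,2]<0.17)
    Q=P[k];ss=s[k];ll=l[k]
    fit=np.polyfit(ll,ss,1);print(n,"plate slope deg",np.degrees(np.arctan(fit[0])),"s",fit[1],"l range",np.percentile(ll,[.5,99.5]),"z",np.percentile(Q[:,2],[1,99]))
    for lo,hi in((-0.095,-0.06),(-.06,-.02),(.02,.06),(0.06,0.095)):
        q=Q[(ll>lo)&(ll<hi)];print("  l",lo,"top",np.percentile(q[:,2],98).round(4),"bot",np.percentile(q[:,2],2).round(4))
    for lo in np.arange(-0.09,0.09,0.03):
        k=(s>lo)&(s<lo+.03)&(abs(l)<0.07)&(abs(l)>0.03)&(P[:,2]>.11)&(P[:,2]<0.146);print("  s",lo.round(2),"wall top",np.percentile(P[k][:,2],97).round(4) if k.sum()>20 else None)
    hsv=cv2.cvtColor(c["color"],cv2.COLOR_RGB2HSV)
    m=(hsv[...,0]<20)&(hsv[...,1]>120)&(W[...,2]>0.165)&(W[...,2]<0.205)&(np.hypot(W[...,0]-cx,W[...,1]-cy)<0.08)
    B=W[m];d=B[:,:2]-[cx,cy];print(" bar s",np.percentile(d@e,[1,99]),"l",np.percentile(d@f,[1,99]),"z",np.percentile(B[:,2],[2,98]))
```

```text
scene plate slope deg -0.06955622465800418 s -0.1014240040880679 l range [-0.09300429  0.08890543] z [0.11183708 0.15603001]
  l -0.095 top 0.1555 bot 0.1123
  l -0.06 top 0.1558 bot 0.1125
  l 0.02 top 0.1559 bot 0.1125
  l 0.06 top 0.156 bot 0.1131
  s -0.09 wall top 0.1403
  s -0.06 wall top 0.1397
  s -0.03 wall top 0.1396
  s 0.0 wall top 0.1398
  s 0.03 wall top 0.1396
  s 0.06 wall top 0.1397
 bar s [-0.0315384   0.04529996] l [-0.01216489  0.00540946] z [0.17625966 0.19924592]
side plate slope deg 0.30058245824359014 s -0.10188998713280752 l range [-0.08867566  0.09274546] z [0.11036059 0.15488903]
  l -0.095 top 0.1544 bot 0.1109
  l -0.06 top 0.1545 bot 0.1109
  l 0.02 top 0.1548 bot 0.1112
  l 0.06 top 0.1547 bot 0.1113
  s -0.09 wall top 0.1387
  s -0.06 wall top 0.1383
  s -0.03 wall top 0.138
  s 0.0 wall top 0.1379
  s 0.03 wall top 0.1382
  s 0.06 wall top 0.1384
 bar s [-0.05353041  0.04233458] l [-0.00678122  0.01128404] z [0.1749017  0.19788834]
```

Tray level (within ~0.2°), yaw within 0.3°, laterally centred. Lower to just about the table.

Emit:
play_rows --series '[[[1,0,0,-0.02,0],[1,0,0,-0.045,0],[1,0,0,-0.07,0],[1,0,0,-0.09,0],[1,0,0,-0.102,0],[1,0,0,-0.107,0],[1,0,0,-0.109,0],[1,0,0,-0.109,0]]]'

```text
t: 9.1
tool_pos: [0.4626, -0.0731, 0.0724]
orientation: [2.322, 2.115, 0.001]
force: [-0.6, -0.4, -4.1]
opening: 0.0192
```

```bash
python3 st.py
```

```text
t 9.1 pos [ 0.4626 -0.0731  0.0724] jaw deg -5.33 tilt 0.06 F [-0.64 -0.35 -4.06] M [0.06 0.   0.02] open 0.0192 q [-0.27 -0.09  2.01  0.    1.22 -0.17]
```

Emit:
play_rows --series '[[[1,0,0,-0.001,0],[1,0,0,-0.0015,0],[1,0,0,-0.0015,0],[1,0,0,-0.0015,0]]]'

```text
t: 9.5
tool_pos: [0.4624, -0.073, 0.0706]
orientation: [2.322, 2.115, 0.001]
force: [0.8, 0.3, -1.9]
opening: 0.02
```

```bash
python3 st.py
```

```text
t 9.5 pos [ 0.4624 -0.073   0.0706] jaw deg -5.33 tilt 0.05 F [ 0.77  0.3  -1.95] M [ 0.04 -0.   -0.02] open 0.02 q [-0.27 -0.09  2.02  0.    1.21 -0.17]
```

Touching lightly. Slide the first 100 mm in.

Emit:
play_rows --series '[[[1,0.001,0.012,0,0],[1,0.0023,0.025,0,0],[1,0.0037,0.04,0,0],[1,0.005,0.055,0,0],[1,0.0065,0.07,0,0],[1,0.0078,0.085,0,0],[1,0.0092,0.1,0,0],[1,0.0092,0.1,0,0]]]'

```text
t: 10.3
tool_pos: [0.4715, 0.0295, 0.0705]
orientation: [-2.32, -2.118, -0.002]
force: [-0.1, 1.9, -0.2]
opening: 0.0197
```

```bash
python3 st.py
python3 - <<'E'
from plant import read_camera
import cv2
c=read_camera("side");cv2.imwrite("pics/d3.png",c["color"][:,:,::-1])
E
```

```text
t 10.3 pos [0.4715 0.0295 0.0705] jaw deg -5.2 tilt 0.08 F [-0.08  1.86 -0.22] M [ 0.33  0.09 -0.01] open 0.0197 q [-0.05 -0.07  2.    0.    1.21  0.04]
```

View pics/d3.png

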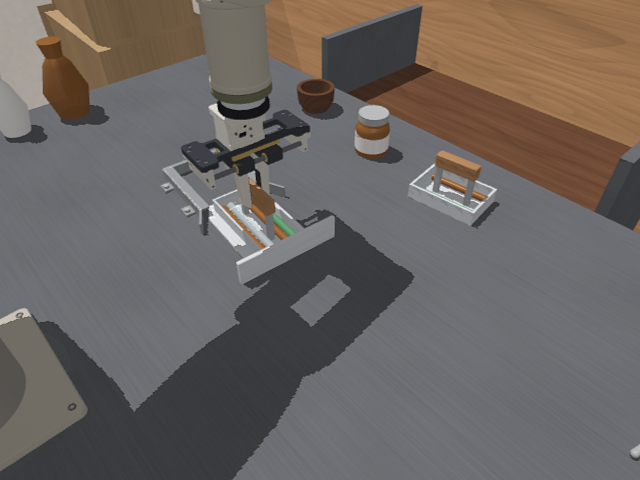

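The nose has entered between the rails (about (228,200)) with low force. Continue to near home.

Emit:
play_rows --series '[[[1,0.0012,0.013,0,0],[1,0.0026,0.028,0,0],[1,0.004,0.043,0,0],[1,0.0053,0.058,0,0],[1,0.0068,0.073,0,0],[1,0.0081,0.088,0,0],[1,0.0097,0.105,0,0],[1,0.0106,0.115,0,0]]]'

```text
t: 11.15
tool_pos: [0.4822, 0.1427, 0.0706]
orientation: [2.322, 2.115, 0.0]
force: [-0.4, -5.3, 4.3]
opening: 0.0198
```

Emit:
play_rows --series '[[[1,0.0002,0.002,0,0],[1,0.0004,0.004,0,0],[1,0.0006,0.006,0,0],[1,0.0007,0.008,0,0]]]'

```text
t: 11.55
tool_pos: [0.4829, 0.1493, 0.0706]
orientation: [2.322, 2.114, 0.0]
force: [0.2, -5.3, 5.0]
opening: 0.0196
```

```bash
python3 st.py
```

```text
t 11.55 pos [0.4829 0.1493 0.0706] jaw deg -5.36 tilt 0.06 F [ 0.24 -5.31  5.  ] M [-0.78  0.12  0.05] open 0.0196 q [ 0.2   0.02  1.91 -0.    1.21  0.29]
```

Emit:
play_rows --series '[[[1,0.0001,0.0015,0,0],[1,0.0003,0.003,0,0],[1,0.0004,0.0045,0,0],[1,0.0006,0.006,0,0],[1,0.0006,0.006,0,0]]]'

```text
t: 12.05
tool_pos: [0.4835, 0.1555, 0.0706]
orientation: [2.322, 2.115, 0.0]
force: [-0.8, -4.5, 4.7]
opening: 0.0199
```

```bash
python3 st.py
```

```text
t 12.05 pos [0.4835 0.1555 0.0706] jaw deg -5.36 tilt 0.05 F [-0.76 -4.48  4.71] M [-0.63  0.12 -0.02] open 0.0199 q [ 0.21  0.02  1.91 -0.    1.21  0.3 ]
```

Emit:
play_rows --series '[[[1,0.0001,0.001,0,0],[1,0.0002,0.002,0,0],[1,0.0003,0.003,0,0],[1,0.0003,0.003,0,0]]]'

```text
t: 12.45
tool_pos: [0.4839, 0.1584, 0.0706]
orientation: [2.322, 2.115, 0.0]
force: [-0.5, -5.0, 6.0]
opening: 0.0199
```

```bash
python3 st.py
```

```text
t 12.45 pos [0.4839 0.1584 0.0706] jaw deg -5.36 tilt 0.05 F [-0.52 -5.02  5.99] M [-0.71  0.15 -0.  ] open 0.0199 q [ 0.22  0.03  1.9  -0.    1.21  0.31]
```

Emit:
play_rows --series '[[[1,0.0001,0.001,0,0],[1,0.0002,0.002,0,0],[1,0.0002,0.002,0,0]]]'

```text
t: 12.75
tool_pos: [0.484, 0.1604, 0.0705]
orientation: [2.322, 2.115, 0.0]
force: [-0.2, -4.4, 6.2]
opening: 0.0198
```

```bash
python3 st.py
python3 - <<'E'
from plant import read_camera
from h import *
for n in("scene","side"):
    c=read_camera(n);cv2.imwrite(f"pics/{n}4.png",c["color"][:,:,::-1]);np.savez(n+"4.npz",**c)
    W=cloud(c);P=W[np.isfinite(W[...,2])];a=np.radians(5.3)
    d=np.array([np.sin(a),np.cos(a)]);nn=np.array([d[1],-d[0]]);s=P[:,:2]@d;l=P[:,:2]@nn-0.4672
    k=(s>0.085)&(s<0.125)&(abs(l)<0.09)&(P[:,2]>.032)&(P[:,2]<.05)
    f=np.polyfit(l[k],s[k],1);print(n,"plate outer face s",np.percentile(s[k],[5,50,95]),"slope",np.degrees(f[0]))
E
```

```text
t 12.75 pos [0.484  0.1604 0.0705] jaw deg -5.36 tilt 0.05 F [-0.22 -4.39  6.22] M [-0.63  0.16 -0.02] open 0.0198 q [ 0.22  0.03  1.9  -0.    1.21  0.31]
scene plate outer face s [0.10069003 0.10275064 0.10758077] slope -0.22635283794645075
side plate outer face s [0.10016258 0.10232916 0.10762719] slope -0.29046248335586605
```

View pics/side4.png

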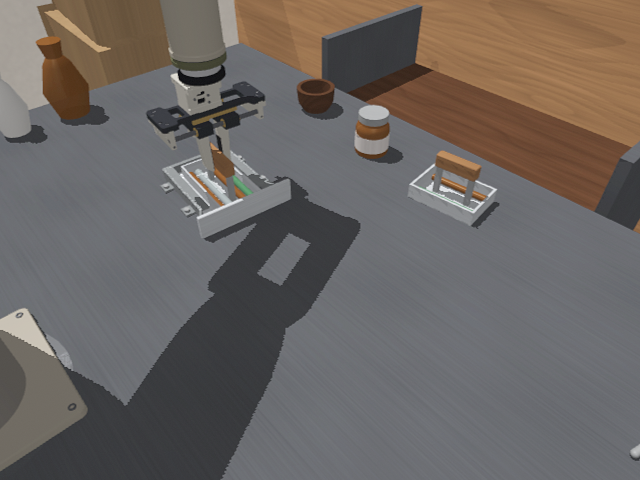

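Nearly home (side view: plate just outside the mouth at (245,208)), but the stop hasn't shown in the force yet. Creep on.

Emit:
play_rows --series '[[[1,0.0001,0.001,0,0],[1,0.0002,0.002,0,0],[1,0.0002,0.002,0,0]]]'

```text
t: 13.15
tool_pos: [0.4844, 0.1614, 0.0706]
orientation: [2.321, 2.114, -0.001]
force: [0.5, -9.2, 6.0]
opening: 0.0195
```

```bash
python3 st.py
```

```text
t 13.15 pos [0.4844 0.1614 0.0706] jaw deg -5.36 tilt 0.14 F [ 0.51 -9.23  5.95] M [-1.44 -0.02  0.14] open 0.0195 q [ 0.22  0.03  1.9  -0.    1.21  0.32]
```

Emit:
play_rows --series '[[[1,0.0001,0.001,0,0],[1,0.0002,0.002,0,0],[1,0.0002,0.002,0,0]]]'

```text
t: 13.45
tool_pos: [0.4846, 0.1617, 0.0709]
orientation: [2.32, 2.112, -0.005]
force: [-1.5, -18.8, 10.5]
opening: 0.0196
```

```bash
python3 st.py
python3 - <<'E'
from plant import read_camera
from h import *
for n in("scene","side"):
    c=read_camera(n);cv2.imwrite(f"pics/{n}5.png",c["color"][:,:,::-1]);np.savez(n+"5.npz",**c)
    W=cloud(c);P=W[np.isfinite(W[...,2])];a=np.radians(5.3)
    d=np.array([np.sin(a),np.cos(a)]);nn=np.array([d[1],-d[0]]);s=P[:,:2]@d;l=P[:,:2]@nn-0.4672
    k=(s>0.085)&(s<0.125)&(abs(l)<0.09)&(P[:,2]>.032)&(P[:,2]<.05)
    print(n,"plate outer face s",np.percentile(s[k],[5,50,95]))
E
```

```text
t 13.45 pos [0.4846 0.1617 0.0709] jaw deg -5.36 tilt 0.3 F [ -1.49 -18.81  10.52] M [-2.97  0.33  0.26] open 0.0196 q [ 0.23  0.03  1.9  -0.01  1.21  0.32]
scene plate outer face s [0.10183605 0.10398934 0.10882611]
side plate outer face s [0.10135354 0.10338226 0.108434  ]
```

Force rose 5→19 N within 0.3 mm of travel: hard against the stop. Ease off the push and open.

Emit:
play_rows --series '[[[1,-0.0001,-0.001,0,0],[1,-0.0001,-0.0015,0,0],[-0.5,-0.0001,-0.0015,0,0],[-1,-0.0001,-0.0015,0,0],[-1,-0.0001,-0.0015,0,0],[-1,-0.0001,-0.0015,0,0],[-1,-0.0001,-0.0015,0,0],[-1,-0.0001,-0.0015,0,0]]]'

```text
t: 14.35
tool_pos: [0.4838, 0.1637, 0.0701]
orientation: [-2.322, -2.116, -0.0]
force: [0.3, -0.9, 0.8]
opening: 0.0631
```

Emit:
play_rows --series '[[[-1,0,0,0,0],[-1,0,0,0,0],[-1,0,0,0,0],[-1,0,0,0,0],[-1,0,0,0,0]]]'

```text
t: 14.85
tool_pos: [0.4839, 0.1635, 0.0701]
orientation: [2.322, 2.116, 0.0]
force: [0.1, -0.5, 0.2]
opening: 0.0926
```

```bash
python3 st.py
```

```text
t 14.85 pos [0.4839 0.1635 0.0701] jaw deg -5.33 tilt 0.0 F [ 0.14 -0.54  0.22] M [-0.01  0.09 -0.01] open 0.0926 q [ 0.23  0.03  1.9  -0.    1.21  0.32]
```

Emit:
play_rows --series '[[[-1,0,0,0.02,0],[-1,0,0,0.05,0],[-1,0,0,0.08,0],[-1,0,0,0.11,0],[-1,0,0,0.15,0],[-1,0,0,0.19,0],[-1,0,0,0.22,0],[-1,0,0,0.22,0]]]'

```text
t: 15.65
tool_pos: [0.4861, 0.164, 0.296]
orientation: [2.319, 2.113, 0.012]
force: [1.0, -0.5, -0.2]
opening: 0.0926
```

```bash
python3 st.py
python3 - <<'E'
from plant import read_camera
from h import *
for n in("scene","side","wrist"):
    c=read_camera(n);cv2.imwrite(f"pics/{n}6.png",c["color"][:,:,::-1])
    if n=="wrist":continue
    W=cloud(c);P=W[np.isfinite(W[...,2])];a=np.radians(5.3)
    d=np.array([np.sin(a),np.cos(a)]);nn=np.array([d[1],-d[0]]);s=P[:,:2]@d;l=P[:,:2]@nn-0.4672
    k=(s>0.085)&(s<0.125)&(abs(l)<0.09)&(P[:,2]>.032)&(P[:,2]<.05)
    print(n,"plate outer face s",np.percentile(s[k],[5,50,95]),"ztop",np.percentile(P[(s>0.095)&(s<0.12)&(abs(l)<0.09)&(P[:,2]<.06)][:,2],99))
    m=bar(W,c["color"])&(np.hypot(W[...,0]-.484,W[...,1]-.16)<.08);B=W[m];r=cv2.minAreaRect(B[:,:2].astype(np.float32)*1000);q=np.array(r[0])/1000
    print(" bar",r,"s",q@d,"l",q@nn-.4672,"z",np.median(B[:,2]))
E
```

```text
t 15.65 pos [0.4861 0.164  0.296 ] jaw deg -5.33 tilt 0.52 F [ 0.96 -0.51 -0.2 ] M [ 0.01 -0.07 -0.05] open 0.0926 q [ 0.23 -0.13  1.64  0.    1.63  0.32]
scene plate outer face s [0.10186241 0.10365813 0.10896349] ztop 0.04639894087512159
 bar ((486.47100830078125, 158.01519775390625), (101.54281616210938, 20.411725997924805), 84.08399200439453) s 0.20227524790454965 l 0.002595241273831872 z 0.08786091057271103
side plate outer face s [0.10100812 0.10317468 0.10849714] ztop 0.04498758907325644
 bar ((482.1738586425781, 157.00433349609375), (99.1514663696289, 18.562931060791016), 84.5531234741211) s 0.2008717751582597 l -0.0015901626473136532 z 0.0863486383184537
```

View pics/scene6.png

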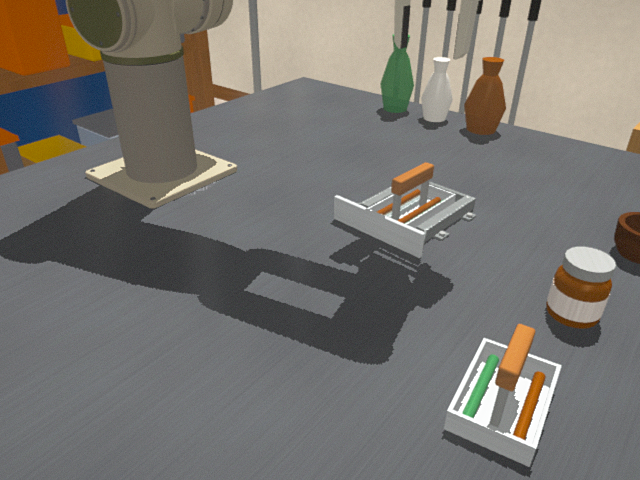

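View pics/wrist6.png

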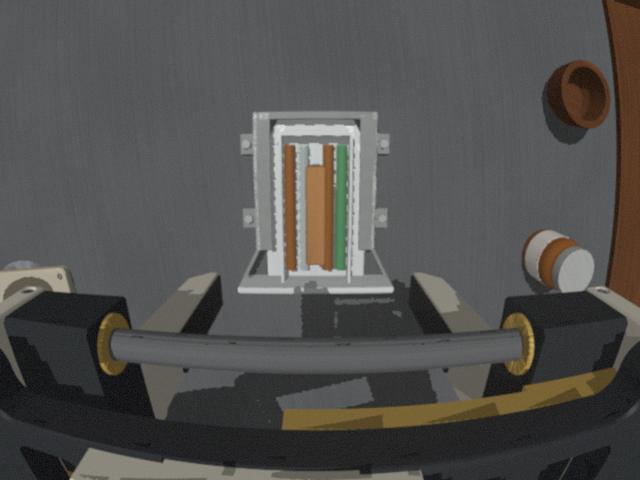

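Emit:
play_rows --series '[[[-1,0,0,0,0],[-1,0,0,0,0],[-1,0,0,0,0],[-1,0,0,0,0]]]'

```text
t: 16.2
tool_pos: [0.4837, 0.1635, 0.2895]
orientation: [-2.322, -2.115, 0.001]
force: [0.4, -0.5, 0.4]
opening: 0.0928
```

```bash
python3 st.py; python3 -c "
from plant import robot
print(robot.close_job())"
```

```text
t 16.2 pos [0.4837 0.1635 0.2895] jaw deg -5.33 tilt 0.06 F [ 0.4  -0.55  0.38] M [ 0.02 -0.01 -0.02] open 0.0928 q [ 0.23 -0.13  1.65  0.    1.63  0.32]
the job is handed in; nothing more can be done
None
```

The long tray is home in its rails, nose first, and the job is handed in at about 16 s. I gripped it by the bar, lifted it level, turned it about 167°, set it lightly on the table and slid it under the lips to the stop. I then let go and raised the gripper clear.

**Home:** at the stop the push force rose from about 4 N to 19 N, with only about 1 mm of travel as it met the stop. After release, the bar measured 87–89 mm in from the mouth (88 expected), centred to within the camera disagreement below and at its normal height. The fingers touch nothing and the other objects I could see have not moved.

**Disagreements:**
- The two cameras differed by 2–4 mm sideways, so I averaged them.
- The arm's own reading at the stop put the tray 1–2 mm deeper than my estimate of the mouth position. That is within calibration error.
- When I eased off before opening, the front plate may have moved back about 0.2–0.3 mm, which is at the noise level.

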